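Close the power supply and hold a square to its panel

ROBOT

A 6-joint arm with a two-finger parallel gripper is mounted at the origin on the work surface. World frame = base frame: x ahead of the robot, y to its left, z up, the work surface at z = 0. Lengths are in m, angles in rad, forces in N, time in s.
With the tool pointing down it reaches from about 0.325 to 0.85 m from the base axis. Payload 15.5 kg.
Tool frame: the origin (TCP) lies between the finger pads; the fingertips stand nose_length ahead of it and the grasp point (between the pads) lies 2 mm behind it (nose_length is the distance from the TCP to the fingertips, in m); z points along the fingers, y is the line along which they close (so a half turn about z gives the same grasp; the last joint's range is limited). The gripper opens to 91 mm and grips with 3 to 60 N. Pads are 32 mm wide; open, the fingers measure 118 mm over their backs; the gripper's body (76 mm by 178 mm) begins 60 mm behind the grasp point.
Start: joints at [1.03, 0.494, 1.345, -0, 1.302, -0.096], TCP at [0.269, 0.564, 0.199] pointing down, gripper open.
Joint ranges: [-2.91, 2.91], [-0.82, 2.16], [0.22, 2.67], [-1.22, 4.37], [0.12, 2.79], [-3.08, 3.08]. Speed limits (rad/s): [1.89, 1.89, 2.57, 3.01, 3.01, 3.01].

INTERFACE

Orientations are given as a unit quaternion [x, y, z, w].
In Python, from workcell import * gives the robot as it stands.
- The arm moves only by the tool play_rows, never from a script. Its argument "targets" is a list of rows, each an object with "delta_pos": the shift along the tool's x, y, z in units of 25 mm (1.0 is 25 mm), a list of three; "twist": the turn about the tool's z in units of 8 degrees (1.0 is 8 degrees); "grip": the opening, from 0 (shut) to 1 (fully open). In form: [{"delta_pos": [tx, ty, tz], "twist": twist, "grip": grip}, ...]. A call has 1 to 10 rows; each row shifts and turns the commanded pose from where the row before left it, along the tool's axes as they then stand; what a row does not reach is not made up. A row lasts 1/10 s, in which the tool goes at most 50 mm and 8.59 degrees, less where a joint would pass 70% of its speed; a pose out of reach is approached as far as the arm can. A call is refused whole if a number of a shift passes 1 or a number of a turn 1, either way. A call with a gripper value outside its range is refused whole. The fingers move at their own pace and stop on an object; "force" is the grip in N (left out, the last holds). Time passes only in rows, so rows that do not move let the fingers close. It gives the time, the measured TCP pose, the force, the opening and the grip force at its end, in the units of the state.
- read_state(): the state, without advancing time (a new reading comes with each control period).
- grab_frame(name): name is "side" or "top" or "wrist"; returns the picture (384x512x3 uint8, red, green, blue); there is no depth.
- calibration(name): a dict with "mtx" (3x3 intrinsics, pixels), "R" (3x3) and "t" (3): a world point X has camera coordinates R X + t. Camera axes: x right, y down, z forward; pixel columns grow to the right and rows downward; lengths in m; the calibration is good to about 2 mm. The wrist camera is an equidistant fisheye: a pixel r from the principal point sees the ray r / f radians off the axis. A picture is of the moment at which its call begins: read the wrist's pose just before it. calibration takes no time and is no camera call; for the wrist camera it gives the pose at the moment of the call.
- hand_in(): hands the job in; it is judged then, once.
The state is a dict: "time_s": time; "joint_pos": joint angles; "joint_velocities": joint speeds; "joint_torque": joint torques, N m; "ee_pos": TCP position; "ee_rot": TCP orientation; "contact_force": force on the tool from outside, world axes, zero at the start; "torque": the same for the moment, N m; "width": finger opening in m; "grip_force": force on a finger pad.
Only numpy, scipy, OpenCV 4.12 (cv2) and the standard library are available. Lean on these libraries where they do the work, as an engineer would, in place of code of your own. Each camera call takes 0.05 s, during which the arm holds its last target. There are 200 camera calls.

TASK

Close the open power supply: set the loose cover onto the rim of its chassis, seated and level, and let go of it. Then stand the steel square on the cover and press it gently back into the corner between cover and upright control panel, until its foot lies flat on the cover and its heel flat against the panel. Finish while gripping the square and pressing it against both, and leave the multimeter, solder spool and tin alone.

Things in the scene. Friction and masses are not known exactly. Their poses are not given: they have to be found in the camera images.
- chassis: Open grey box of the power supply, fixed to the bench at a varying place and yaw: 124 (x) x 148 (y) x 50 mm high, rim and walls 8 mm wide, opening 108 x 132 mm. Origin: centre of its underside, on the bench; z up. Its -x side carries the control panel.
- panel: Upright aluminium control panel, rigid part of the chassis outside its -x wall (pose given: the chassis' own): 5 mm thick, 148 mm wide (y), top 95 mm above the bench, so 41 mm above the seated cover. Its flat inner face looks along chassis +x, 62 mm to -x of the chassis centre. Knobs on its outer face stick out 12 mm.
- corner (a point): Middle of the corner to be measured: on the panel's inner face, at the height of the seated cover's top (54 mm above the bench). Axes as the chassis': y along the corner, x away from the panel.
- cover: Loose grey metal cover, 0.2 to 0.4 kg, lying level: plate 116 (x) x 140 (y) x 4 mm, under it a locating tray 102 x 126 x 8 mm that drops into the chassis opening with 3 mm play all round. Origin: centre of the tray's underside, z up; plate top at 12 mm. Same shape turned half round. Seated: origin 42 mm above the chassis origin, x along chassis x, 4 mm gap to the panel.
- handle (a point): Centre of the top of the cover's dark bar handle, 42 mm above the cover's origin. The bar stands in the middle of the plate: 50 mm long (x), 12 mm thick (y), 30 mm high above the plate. Axes as the cover's.
- square: Steel flanged square, 0.2 to 0.4 kg, L-shaped from the side, starting upright on its foot: foot 90 (x) x 24 (y) x 14 mm high; upright leg 28 (x) x 10 (y) mm, up to 110 mm height at the foot's -x end, its middle 31 mm to -x of the origin. Origin: centre of the foot's underside, z up.
- heel (a point): Middle of the lower edge of the square's heel face, the flat -x end of foot and leg: 45 mm to -x of the square's origin. In the corner the square's x runs along chassis x, heel to the panel, beside the handle on either side (42 mm off the middle clears handle and cover edge).
- multimeter: Bystander: orange-cased multimeter lying on the bench, 140 x 75 x 35 mm. Origin: centre of its underside.
- spool: Bystander: solder spool standing on the bench, 56 mm across, 40 mm high. Origin: centre of its underside.
- tin: Bystander: flat round tin, 68 mm across, 28 mm high. Origin: centre of its underside.
Things that resemble listed ones, but are neither listed nor needed, are in the scene too. Of the things that look like the cover, the middle-sized one is meant. What is shaped like the square but black is not meant.

How it is judged:
On the way:
1. the cover sits seated and level on the chassis rim, let go (z of cover in the frame of chassis between 0.04 and 0.044 m and horizontal distance between cover and chassis below 0.006 m and angle between cover's own z axis and vertical below 0.025 rad and angle between the x axis of cover and the x axis of chassis, either way round below 0.07 rad and contact force between the fingers and cover below 0.1 N and linear speed of cover below 0.02 m/s), for 0.3 s.
At the end, for the whole second after the job is handed in: Cover seated on the rim (height within 2 mm, tilt under 0.025 rad), not touched. Square at rest on it, heel within 3 mm of the panel face, upright and in line with the chassis within 0.03 rad, pushing over 1.5 N on panel and on cover, gripped by the fingers (z of cover in the frame of chassis between 0.04 and 0.044 m and horizontal distance between cover and chassis below 0.006 m and angle between cover's own z axis and vertical below 0.025 rad and angle between the x axis of cover and the x axis of chassis, either way round below 0.07 rad and x of heel in the frame of chassis between -0.065 and -0.0595 m and y of heel in the frame of chassis between -0.064 and 0.064 m and z of heel in the frame of chassis between 0.0515 and 0.0565 m and angle between square's own z axis and vertical below 0.03 rad and angle between the x axis of square and the x axis of chassis, either way round below 0.03 rad and contact force between square and panel above 1.5 N and contact force between square and cover above 1.5 N and contact force between the fingers and square above 2 N and linear speed of square below 0.01 m/s and contact force between the fingers and cover below 0.1 N); the arm keeps its last pose, push and grip.
It fails at once if the multimeter is disturbed (moved over 30 mm) (distance of multimeter from where it was at the start of the episode above 0.03 m).
It fails at once if the solder spool is disturbed (moved over 30 mm) (distance of spool from where it was at the start of the episode above 0.03 m).
It fails at once if the flat tin is disturbed (moved over 30 mm) (distance of tin from where it was at the start of the episode above 0.03 m).
It fails at once if the panel is forced with over 60 N (contact force between square and panel above 60 N).
It also fails if it takes over 67 s, if anything falls off the work surface, if the arm or the gripper's body presses on something with over 40 N, if the wrist force passes 120 N, or if a joint passes its speed limit or range.

## Working session

There is one attempt and no reset: what is moved stays moved. The work goes in short steps, Python scripts to look and compute and a tool call to move; the robot and the scene stay as the last step left them, time stands still between calls to the robot, and variables do not carry over. Pictures are saved under pics/ and viewed, at most 10 in all, crops included, and the job is handed in when it is done.

Besides the shell and the picture viewer there is one more tool, called after "Call:" as name(argument=value, ...), one argument or row to a line, values as JSON. play_rows: Moves the arm, as the interface text tells. Its arguments: {"type":"object","properties":{"targets":{"type":"array"},"force":{"type":"number"}},"required":["targets"]}

```bash
mkdir -p pics; ls; python3 - <<'E'
from workcell import *
import cv2,numpy as np
s=read_state();print(s)
for n in("top","side"):
    c=calibration(n);print(n,c)
    cv2.imwrite(f"pics/{n}0.png",cv2.cvtColor(grab_frame(n),cv2.COLOR_RGB2BGR))
E
```

```text
pics
{'time_s': 0.0, 'joint_pos': array([ 1.03050839e+00,  4.94225817e-01,  1.34613627e+00, -1.66590177e-05,
        1.30249377e+00, -9.55285884e-02]), 'joint_velocities': array([-0.00219785, -0.00019586, -0.00076171, -0.00037504,  0.00120266,
       -0.00215757]), 'joint_torque': array([ 3.11272458e-06, -8.78808188e+01, -3.81845820e+01,  7.05727958e-02,
        5.33905893e-02, -1.18156772e-04]), 'ee_pos': array([0.26871052, 0.56383994, 0.19791003]), 'ee_rot': array([ 2.20549120e-01,  9.75375664e-01, -6.02462203e-04, -1.89798268e-04]), 'contact_force': array([-0.12317918,  0.03908264,  0.03914634]), 'torque': array([ 0.08309581,  0.02588211, -0.0217129 ]), 'grip_force': 0.0, 'width': 0.0912241664636765}
top {'mtx': array([[386.81873282,   0.        , 255.56059068],
       [  0.        , 386.81873282, 196.24751912],
       [  0.        ,   0.        ,   1.        ]]), 'R': array([[-0.01901827, -0.99959734,  0.02105861],
       [-0.98170714,  0.01467872, -0.18983054],
       [ 0.18944499, -0.02428364, -0.98159101]]), 't': array([0.02511272, 0.47512913, 1.13667445])}
side {'mtx': array([[374.09822032,   0.        , 255.95627803],
       [  0.        , 374.09822032, 192.82111103],
       [  0.        ,   0.        ,   1.        ]]), 'R': array([[ 0.757022  , -0.65336392,  0.00576899],
       [-0.49105871, -0.57474668, -0.65462019],
       [ 0.43102092,  0.49272897, -0.75593592]]), 't': array([-0.32661765,  0.30983985,  1.06171122])}
```

View pics/top0.png

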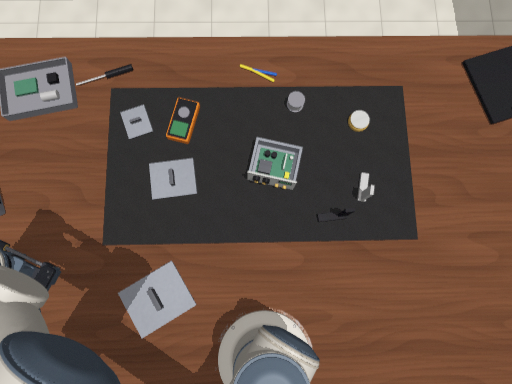

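View pics/side0.png

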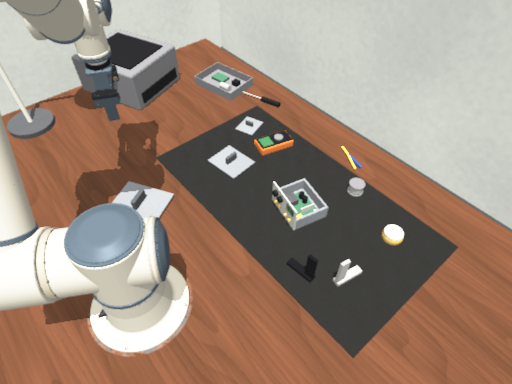

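The top view shows the middle cover at (173,178), the chassis at (275,163) with its panel on the robot side, and the white square at (365,187). In the side view they are at (231,161), (298,205) and (347,272). I'll measure them next.

```bash
cat > h.py <<'E'
from workcell import *
import cv2,numpy as np
from scipy.spatial.transform import Rotation as Ro
def ray(n,uv,c=None):
    c=c or calibration(n);K=c["mtx"];uv=np.atleast_2d(uv).astype(float)
    d=np.c_[(uv-K[:2,2])/[K[0,0],K[1,1]],np.ones(len(uv))]
    if n=="wrist":
        q=d[:,:2];r=np.linalg.norm(q,axis=1,keepdims=True)
        d=np.c_[q/np.maximum(r,1e-9)*np.sin(r),np.cos(r)]
    return -c["R"].T@c["t"], d@c["R"]
def onz(n,uv,z,c=None):
    o,d=ray(n,uv,c);return o+d*((z-o[2])/d[:,2:])
def proj(n,X,c=None):
    c=c or calibration(n);p=np.atleast_2d(X)@c["R"].T+c["t"];K=c["mtx"]
    q=p[:,:2]/p[:,2:]
    if n=="wrist":
        r=np.linalg.norm(p[:,:2],axis=1,keepdims=True);q=p[:,:2]/r*np.arctan2(r,p[:,2:])
    return q*[K[0,0],K[1,1]]+K[:2,2]
E
python3 - <<'E'
from h import *
im=cv2.imread("pics/top0.png")
def blob(x,y,w,h,lo,z):
    g=im[y:y+h,x:x+w].min(axis=2); m=(g>lo).astype(np.uint8)
    cs,_=cv2.findContours(m,0,1);c=max(cs,key=cv2.contourArea)+[x,y]
    r=cv2.minAreaRect(c);b=cv2.boxPoints(r);P=onz("top",b,z)[:,:2]
    e=P[1]-P[0],P[2]-P[1]
    print(r,P.mean(0),[(np.linalg.norm(v),np.degrees(np.arctan2(v[1],v[0]))) for v in e])
blob(140,148,65,60,110,.012)
blob(115,100,45,45,110,.012)
for p in ((140,148,65,60),): 
    x,y,w,h=p;g=im[y:y+h,x:x+w].max(axis=2)
a=im[130:195,240:310];b=im[165:225,310:385];k=im[150:205,140:205]
S=lambda q:cv2.resize(q,(390,290),interpolation=cv2.INTER_CUBIC)
s=cv2.imread("pics/side0.png")
cv2.imwrite("pics/c1.png",np.vstack([np.hstack([S(a),S(b)]),np.hstack([S(s[170:235,260:335]),S(s[250:300,325:375])])]))
E
```

```text
((172.2077178955078, 178.1615447998047), (35.84603500366211, 45.27267837524414), 82.87498474121094) [0.54451567 0.27816337] [(np.float64(0.14297663537664337), np.float64(-83.284111970824)), (np.float64(0.11711821887620731), np.float64(-172.50474384654294))]
((136.10000610351562, 121.29999542236328), (27.828041076660156, 24.66576385498047), 71.56504821777344) [0.73555181 0.39897063] [(np.float64(0.07926588110631504), np.float64(-70.54360332979353)), (np.float64(0.09663550755200018), np.float64(-160.97531360171112))]
```

View pics/c1.png

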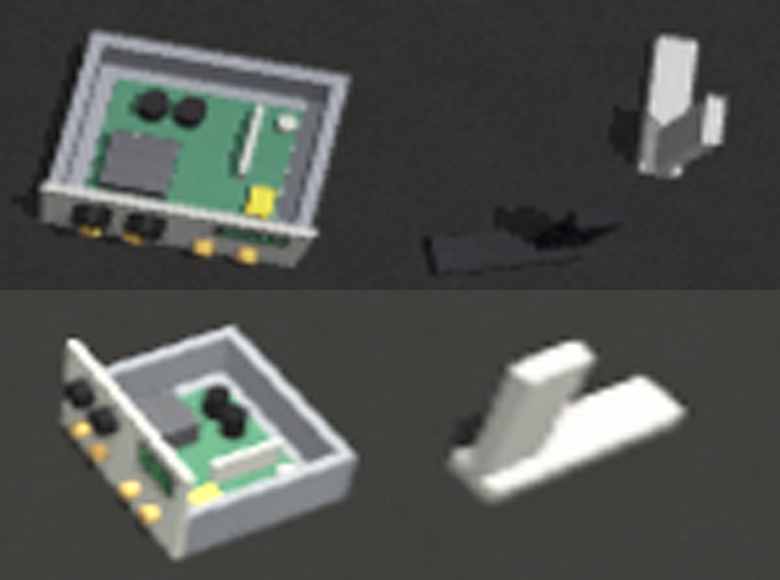

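The crop shows the panel's top edge, the rim corners and the square's L shape, with its foot pointing away from the robot. Next I'll convert the edge pixels to world positions.

```bash
cat >> h.py <<'E'
def yaw_of(s): # world angle of tool x, tool down
    m=Ro.from_quat(s["ee_rot"]).as_matrix();return np.degrees(np.arctan2(m[1,0],m[0,0]))
def go(x,y,z,yaw=None):
    s=read_state();m=Ro.from_quat(s["ee_rot"]).as_matrix();d=m.T@(np.array([x,y,z])-s["ee_pos"])/.025
    w=0 if yaw is None else (-(yaw-yaw_of(s))+90)%180-90
    print("tcp",s["ee_pos"].round(4),"tilt",m[:,2].round(4),"yaw",round(yaw_of(s),2),"F",s["contact_force"].round(1),"w",round(s["width"],4),"t",round(s["time_s"],2))
    t=-np.radians(w);R=Ro.from_rotvec([0,0,-t]).as_matrix()
    print("delta units before twist",d.round(2),"| twist units",round(w/8,2),"| delta if twist first",(R.T@d).round(2), "j6",s["joint_pos"][5].round(2))
E
python3 - <<'E'
from h import *
ca=lambda u,v:(240+u*70/390,130+v*65/290)
P=onz("top",[ca(40,185),ca(317,233)],.095);Q=onz("top",[ca(95,32),ca(350,75)],.05)
print("panel",P,"rear",Q)
for A in(P,Q): 
    d=A[1]-A[0];print(np.linalg.norm(d),np.degrees(np.arctan2(d[1],d[0]))+90)
a=np.radians(-14)
cs=lambda u,v:(325+(u-390)*50/390,250+(v-290)*50/290)
F=onz("side",[cs(490,500),cs(450,460),cs(685,410)],[[.0],[0],[.0]][0][0]);print("foot",F)
T=onz("side",[cs(512,365),cs(550,385),cs(595,355),cs(565,340)],.11);print("legtop",T)
cb=lambda u,v:(310+(u-390)*75/390,165+v*60/290)
print("legtop top",onz("top",[cb(655,36),cb(697,40),cb(692,90)],.11)); print("foot far",onz("top",[cb(712,96),cb(725,98)],.014))
go(.5445,.2782,.2,7-180)
E
```

```text
panel [[ 0.54095101  0.04164819  0.095     ]
 [ 0.50621636 -0.10457979  0.095     ]] rear [[ 0.66315021  0.00888265  0.05      ]
 [ 0.62986142 -0.1337202   0.05      ]]
0.15029676898870895 -13.3622574149895
0.14643673711927296 -13.139659215389443
foot [[ 0.46195349 -0.33213289  0.        ]
 [ 0.46736342 -0.30740261  0.        ]
 [ 0.55829976 -0.34755561  0.        ]]
legtop [[ 0.46377094 -0.31594214  0.11      ]
 [ 0.46566627 -0.33160384  0.11      ]
 [ 0.49009744 -0.33141762  0.11      ]
 [ 0.4883856  -0.31922133  0.11      ]]
legtop top [[ 0.5295439  -0.29233062  0.11      ]
 [ 0.52671609 -0.31602056  0.11      ]
 [ 0.4956426  -0.3108545   0.11      ]]
foot far [[ 0.51281919 -0.35409907  0.014     ]
 [ 0.51135991 -0.36198937  0.014     ]]
tcp [0.2688 0.5639 0.198 ] tilt [-5.e-04 -9.e-04 -1.e+00] yaw 154.52 F [0.1 0.4 0.7] w 0.0909 t 0.1
delta units before twist [-14.87  -5.57  -0.07] | twist units -4.06 | delta if twist first [ -9.55 -12.69  -0.07] j6 -0.1
```

Call:
play_rows(
  targets=[
    {"delta_pos": [0,0,0],"twist": -0.82,"grip": 1},
    {"delta_pos": [0,0,0],"twist": -0.81,"grip": 1},
    {"delta_pos": [0,0,0],"twist": -0.81,"grip": 1},
    {"delta_pos": [0,0,0],"twist": -0.81,"grip": 1},
    {"delta_pos": [0,0,0],"twist": -0.81,"grip": 1},
  ],
)

```text
time_s: 0.6
ee_pos: [0.2688, 0.564, 0.1982]
ee_rot: [-0.063, 0.998, -0.0, -0.0]
contact_force: [-0.6, -0.6, -0.3]
width: 0.0908
grip_force: 0.0
```

Call:
play_rows(
  targets=[
    {"delta_pos": [-0.7,-0.98,0],"twist": 0,"grip": 1},
    {"delta_pos": [-0.7,-0.98,0],"twist": 0,"grip": 1},
    {"delta_pos": [-0.7,-0.98,0],"twist": 0,"grip": 1},
    {"delta_pos": [-0.7,-0.98,0],"twist": 0,"grip": 1},
    {"delta_pos": [-0.7,-0.98,0],"twist": 0,"grip": 1},
    {"delta_pos": [-0.7,-0.98,0],"twist": 0,"grip": 1},
    {"delta_pos": [-0.7,-0.98,0],"twist": 0,"grip": 1},
    {"delta_pos": [-0.7,-0.98,0],"twist": 0,"grip": 1},
    {"delta_pos": [-0.7,-0.98,0],"twist": 0,"grip": 1},
    {"delta_pos": [-0.7,-0.98,0],"twist": 0,"grip": 1},
  ],
)

```text
time_s: 1.6
ee_pos: [0.473, 0.3412, 0.1983]
ee_rot: [-0.061, 0.998, -0.0, -0.0]
contact_force: [0.4, 0.5, 0.3]
width: 0.0914
grip_force: 0.0
```

Call:
play_rows(
  targets=[
    {"delta_pos": [-0.85,-0.97,0],"twist": 0,"grip": 1},
    {"delta_pos": [-0.85,-0.96,0],"twist": 0,"grip": 1},
    {"delta_pos": [-0.85,-0.96,0],"twist": 0,"grip": 1},
    {"delta_pos": [0,0,0],"twist": 0,"grip": 1},
    {"delta_pos": [0,0,0],"twist": 0,"grip": 1},
    {"delta_pos": [0,0,0],"twist": 0,"grip": 1},
  ],
)

```text
time_s: 2.2
ee_pos: [0.5438, 0.2788, 0.1983]
ee_rot: [-0.061, 0.998, -0.0, -0.0]
contact_force: [-0.3, 0.2, 0.3]
width: 0.0913
grip_force: 0.0
```

```bash
python3 - <<'E'
from h import *
go(.5445,.2782,.2,7-180)
c=calibration("wrist");np.savez("w1.npz",**c);print(c,"cam",-c["R"].T@c["t"])
print(proj("wrist",[.5445,.2782,.042],c))
cv2.imwrite("pics/w1.png",cv2.cvtColor(grab_frame("wrist"),cv2.COLOR_RGB2BGR))
E
```

```text
tcp [0.5438 0.2788 0.1983] tilt [-7.e-04 -1.e-04 -1.e+00] yaw -172.98 F [-0.3  0.2  0.3] w 0.0913 t 2.2
delta units before twist [-0.03 -0.03 -0.07] | twist units 0.0 | delta if twist first [-0.03 -0.03 -0.07] j6 -1.32
{'mtx': array([[297.31863964,   0.        , 256.49713232],
       [  0.        , 297.31863964, 191.71964541],
       [  0.        ,   0.        ,   1.        ]]), 'R': array([[-0.12265807,  0.99244645,  0.00224698],
       [ 0.95050911,  0.11682314,  0.28789719],
       [ 0.28546005,  0.03744869, -0.95765868]]), 't': array([-0.21055807, -0.58360631,  0.22660853])} cam [0.46420879 0.26866014 0.38550537]
[[255.52560483 173.62615121]]
```

View pics/w1.png

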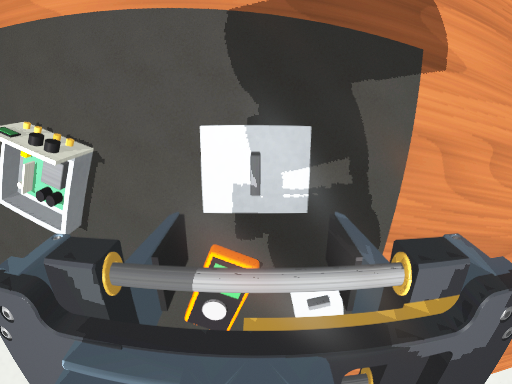

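The wrist picture shows the plate with corners near (200,126), (311,126), (312,213) and (202,213), and the handle at (256,173), which matches the estimate. I'll refine the pose from this picture.

```bash
python3 - <<'E'
from h import *
c=dict(np.load("w1.npz"))
P=onz("wrist",[(200,126),(311,125.5),(312,213),(202,213)],.012,c)[:,:2];print(P,P.mean(0))
for i in range(4):
    v=P[(i+1)%4]-P[i];print(np.linalg.norm(v),np.degrees(np.arctan2(v[1],v[0])))
H=onz("wrist",[(255.5,152),(255.5,195)],.042,c);print(H)
go(.5445,.2782,.030,-173.5)
E
```

```text
[[0.49821303 0.20179442]
 [0.48047332 0.34087665]
 [0.59632526 0.36188206]
 [0.61452014 0.21351276]] [0.54738294 0.27951647]
0.14020899545296378 97.26873597033094
0.11774081227720534 10.276802833100184
0.14948078176067073 -83.00858969417406
0.11689594732884914 -174.2466715252544
[[0.51872631 0.27500374 0.042     ]
 [0.57086358 0.2814033  0.042     ]]
tcp [0.5437 0.279  0.1984] tilt [-6.e-04 -1.e-04 -1.e+00] yaw -172.95 F [ 0.8 -0.6  0.4] w 0.0912 t 2.25
delta units before twist [-0.03 -0.04  6.74] | twist units 0.07 | delta if twist first [-0.03 -0.04  6.74] j6 -1.32
```

```bash
python3 - <<'E'
import workcell;print([n for n in dir(workcell) if n[0]!='_'], getattr(workcell,'nose_length',None))
E
```

```text
['PlanningError', 'calibration', 'grab_frame', 'hand_in', 'nose_length', 'read_state'] 0.017
```

Call:
play_rows(
  targets=[
    {"delta_pos": [0,0,1],"twist": 0,"grip": 1},
    {"delta_pos": [0,0,1],"twist": 0,"grip": 1},
    {"delta_pos": [0,0,1],"twist": 0,"grip": 1},
    {"delta_pos": [0,0,1],"twist": 0,"grip": 1},
    {"delta_pos": [0,0,1],"twist": 0,"grip": 1},
    {"delta_pos": [0,0,0.6],"twist": 0,"grip": 0.5},
    {"delta_pos": [0,0,0.4],"twist": 0,"grip": 0.5},
    {"delta_pos": [0,0,0.3],"twist": 0,"grip": 0.5},
    {"delta_pos": [0,0,0],"twist": 0,"grip": 0.5},
    {"delta_pos": [0,0,0],"twist": 0,"grip": 0.5},
  ],
)

```text
time_s: 3.25
ee_pos: [0.5448, 0.2787, 0.0416]
ee_rot: [-0.061, 0.998, 0.0, 0.0]
contact_force: [0.1, 1.1, 1.2]
width: 0.0542
grip_force: 0.0
```

Call:
play_rows(
  targets=[
    {"delta_pos": [0,0,0.32],"twist": 0,"grip": 0.5},
    {"delta_pos": [0,0,0],"twist": 0,"grip": 0},
    {"delta_pos": [0,0,0],"twist": 0,"grip": 0},
    {"delta_pos": [0,0,0],"twist": 0,"grip": 0},
    {"delta_pos": [0,0,0],"twist": 0,"grip": 0},
    {"delta_pos": [0,0,0],"twist": 0,"grip": 0},
    {"delta_pos": [0,0,0],"twist": 0,"grip": 0},
  ],
  force=40,
)

```text
time_s: 3.95
ee_pos: [0.5446, 0.2784, 0.0331]
ee_rot: [-0.061, 0.998, 0.0, 0.0]
contact_force: [-0.2, -0.5, 0.9]
width: 0.0017
grip_force: 0.0
```

Call:
play_rows(
  targets=[
    {"delta_pos": [0,0,-0.3],"twist": 0,"grip": 0},
    {"delta_pos": [0,0,-0.7],"twist": 0,"grip": 0},
    {"delta_pos": [0,0,-1],"twist": 0,"grip": 0},
    {"delta_pos": [0,0,-1],"twist": 0,"grip": 0},
    {"delta_pos": [0,0,-1],"twist": 0,"grip": 0},
    {"delta_pos": [0,0,-1],"twist": 0,"grip": 0},
    {"delta_pos": [0,0,-0.6],"twist": 0,"grip": 0},
    {"delta_pos": [0,0,0],"twist": 0,"grip": 0},
  ],
)

```text
time_s: 4.75
ee_pos: [0.5457, 0.2789, 0.1757]
ee_rot: [-0.061, 0.998, 0.001, 0.002]
contact_force: [0.3, -0.3, 0.3]
width: 0.0002
grip_force: 0.0
```

```bash
python3 - <<'E'
from h import *
P=np.array([[.54095,.04165],[.50622,-.10458]]);Q=np.array([[.66315,.00888],[.62986,-.13372]])
print("centre from panel top edge mid (outer or inner?)",P.mean(0),Q.mean(0))
a=np.radians(-13.2);x=np.array([np.cos(a),np.sin(a)])
print(P.mean(0)+.062*x,P.mean(0)+.067*x,Q.mean(0)-.062*x)
c0=(P.mean(0)+.0645*x+Q.mean(0)-.062*x)/2
print(c0);go(c0[0]-0.15*x[0],c0[1]-.15*x[1]+.12,.18,-13.2+180)
E
```

```text
centre from panel top edge mid (outer or inner?) [ 0.523585 -0.031465] [ 0.646505 -0.06242 ]
[ 0.58394689 -0.04562275] [ 0.58881479 -0.04676451] [ 0.58614311 -0.04826225]
[ 0.58626197 -0.04722794]
tcp [0.5457 0.2789 0.1757] tilt [ 0.0039  0.0016 -1.    ] yaw -173.0 F [ 0.3 -0.3  0.3] w 0.0002 t 4.75
delta units before twist [ 5.02 -6.31 -0.2 ] | twist units 2.52 | delta if twist first [ 2.54 -7.65 -0.2 ] j6 -1.32
```

The gripper closed on nothing, so I'll look again.

```bash
python3 - <<'E'
from h import *
c=calibration("wrist");np.savez("w2.npz",**c)
a=grab_frame("wrist");b=grab_frame("side")
cv2.imwrite("pics/w2.png",cv2.cvtColor(a,cv2.COLOR_RGB2BGR))
cv2.imwrite("pics/s2.png",cv2.cvtColor(b,cv2.COLOR_RGB2BGR))
w=cv2.imread("pics/w2.png")
v=np.hstack([cv2.resize(w,(400,300)),cv2.resize(cv2.imread("pics/s2.png")[40:240,130:397],(400,300))])
cv2.imwrite("pics/v2.png",v)
E
```

```text
(no output)
```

View pics/v2.png

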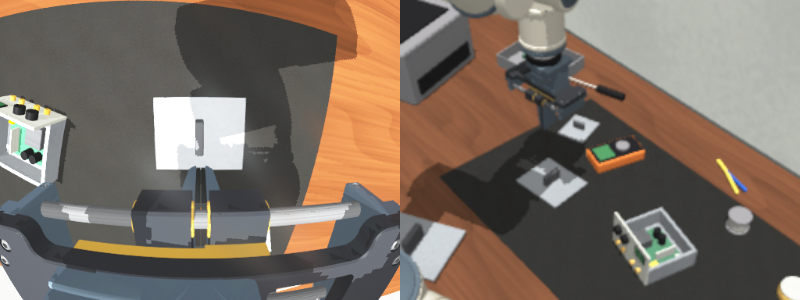

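The left half shows the cover still in place, with its handle at (256,175) in full-frame pixels. The right half shows the gripper, closed, hanging beyond it. I'll test the calibration by triangulating the handle and comparing with the fingertips.

```bash
python3 - <<'E'
from h import *
s=read_state();X=s["ee_pos"]+[0,0,-.017]
c=dict(np.load("w2.npz"))
print("tip proj wrist",proj("wrist",X,c),"side",proj("side",X),"top",proj("top",X))
H=[.5445,.2782,.042]
print("handle proj",proj("wrist",H,c),proj("side",H),proj("top",H))
def tri(obs):
    A=np.zeros((3,3));b=np.zeros(3)
    for n,uv,cc in obs:
        o,d=ray(n,uv,cc);d=d[0]/np.linalg.norm(d);M=np.eye(3)-np.outer(d,d);A+=M;b+=M@o
    return np.linalg.solve(A,b)
t=cv2.imread("pics/top0.png");s0=cv2.imread("pics/side0.png");w=cv2.imread("pics/w1.png")
out=[]
for n,im,(x,y,ww,h),cc in(("top",t,(160,163,25,30),None),("side",s0,(220,146,25,24),None),("wrist",w,(240,140,35,60),dict(np.load("w1.npz")))):
    g=im[y:y+h,x:x+ww].max(2);m=(g<85).astype(np.uint8);k,l,st,ce=cv2.connectedComponentsWithStats(m);i=1+np.argmax(st[1:,4]);print(n,st[i],ce[i]+[x,y]);out.append((n,ce[i]+[x,y],cc))
print("tri top+side",tri(out[:2]),"all",tri(out),"top+wrist",tri([out[0],out[2]]))
p=cv2.imread("pics/s2.png");cv2.imwrite("pics/v3.png",np.hstack([cv2.resize(p[70:180,180:290],(400,400)),cv2.resize(cv2.imread("pics/w2.png")[140:300,170:330],(400,400))]))
E
```

```text
tip proj wrist [[255.78559115 213.07149617]] side [[228.81018389 130.37672037]] top [[162.36404441 165.86181904]]
handle proj [[255.54887956 176.07762502]] [[230.35077691 154.14167582]] [[170.38244193 175.7033176 ]]
top [11  7  4 16 23] [172.86956522 178.17391304]
side [13  0 12  8 56] [240.17857143 148.39285714]
wrist [12 13  8  2 16] [255.5 153.5]
tri top+side [0.54441652 0.25120306 0.08487013] all [0.53590338 0.26044382 0.07871299] top+wrist [0.52634528 0.27160309 0.05245779]
```

View pics/v3.png

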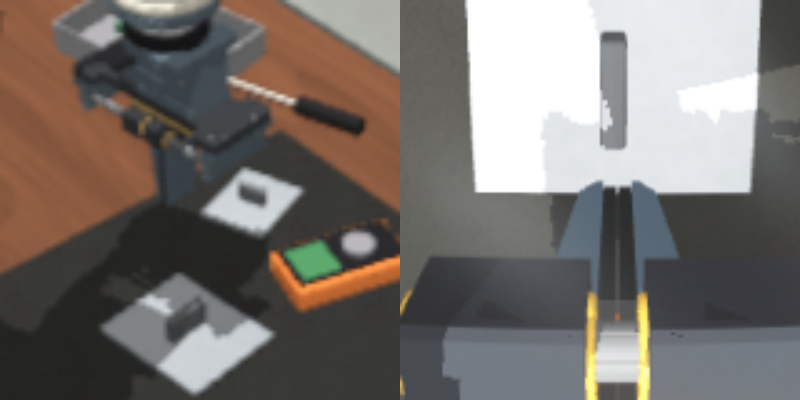

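The projections agree with where the cover appears, so I can't yet see why the grasp missed. I'll go back down with the fingers open and look from close by.

Call:
play_rows(
  targets=[
    {"delta_pos": [0,0,0.8],"twist": 0,"grip": 0.5},
    {"delta_pos": [0,0,1],"twist": 0,"grip": 0.5},
    {"delta_pos": [0,0,1],"twist": 0,"grip": 0.5},
    {"delta_pos": [0,0,0.9],"twist": 0,"grip": 0.5},
    {"delta_pos": [0,0,0.8],"twist": 0,"grip": 0.5},
    {"delta_pos": [0,0,0.6],"twist": 0,"grip": 0.5},
    {"delta_pos": [0,0,0.6],"twist": 0,"grip": 0.5},
    {"delta_pos": [0,0,0],"twist": 0,"grip": 0.5},
    {"delta_pos": [0,0,0],"twist": 0,"grip": 0.5},
    {"delta_pos": [0,0,0],"twist": 0,"grip": 0.5},
  ],
)

```text
time_s: 5.85
ee_pos: [0.5447, 0.2785, 0.031]
ee_rot: [-0.061, 0.998, 0.0, 0.0]
contact_force: [0.5, 0.1, -0.4]
width: 0.0456
grip_force: 0.0
```

```bash
python3 - <<'E'
from h import *
go(.5445,.2782,.033)
s=read_state();X=s["ee_pos"]+[0,0,-.017]
c=calibration("wrist");np.savez("w3.npz",**c)
print("tip",proj("wrist",X,c),proj("side",X),proj("top",X))
a,b,t=[cv2.cvtColor(grab_frame(n),cv2.COLOR_RGB2BGR) for n in("wrist","side","top")]
for n,i in zip("wst",(a,b,t)):cv2.imwrite(f"pics/{n}3.png",i)
cv2.imwrite("pics/v4.png",np.hstack([cv2.resize(b[90:200,180:290],(400,400),interpolation=2),cv2.resize(a[100:310,150:360],(400,400))]))
E
```

```text
tcp [0.5447 0.2785 0.031 ] tilt [ 5.e-04  2.e-04 -1.e+00] yaw -173.01 F [ 0.5  0.1 -0.4] w 0.0456 t 5.85
delta units before twist [ 0.01 -0.01 -0.08] | twist units 0.0 | delta if twist first [ 0.01 -0.01 -0.08] j6 -1.32
tip [[256.27716791 216.15413175]] [[230.69664499 159.47363487]] [[172.03677621 177.78150307]]
```

View pics/v4.png

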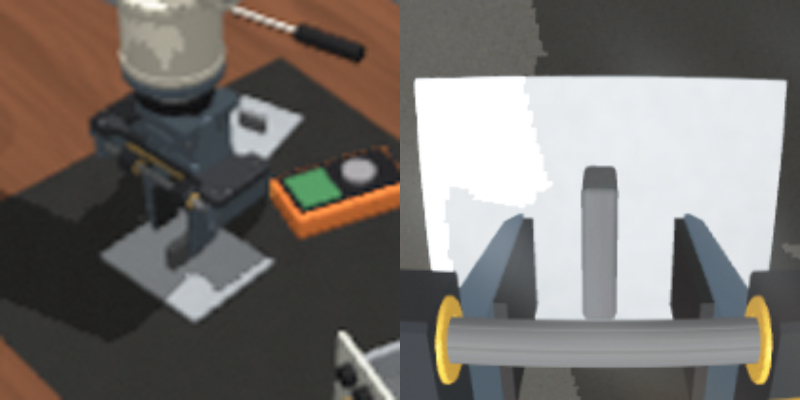

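The close view shows the handle at (600,240) in the crop, well between the two fingers. I'll close again and watch the width.

Call:
play_rows(
  targets=[
    {"delta_pos": [0,0,0],"twist": 0,"grip": 0.2},
    {"delta_pos": [0,0,0],"twist": 0,"grip": 0.2},
    {"delta_pos": [0,0,0],"twist": 0,"grip": 0.2},
    {"delta_pos": [0,0,0],"twist": 0,"grip": 0.1},
    {"delta_pos": [0,0,0],"twist": 0,"grip": 0.1},
  ],
  force=20,
)

```text
time_s: 6.5
ee_pos: [0.5445, 0.2784, 0.0305]
ee_rot: [-0.061, 0.998, -0.0, -0.0]
contact_force: [-1.0, -0.7, 0.2]
width: 0.0098
grip_force: 0.0
```

Call:
play_rows(
  targets=[
    {"delta_pos": [0,0,0],"twist": 0,"grip": 0.1},
    {"delta_pos": [0,0,0],"twist": 0,"grip": 0.1},
    {"delta_pos": [0,0,0],"twist": 0,"grip": 0.1},
  ],
)

```text
time_s: 6.8
ee_pos: [0.5445, 0.2784, 0.0305]
ee_rot: [-0.061, 0.998, -0.0, 0.0]
contact_force: [0.3, -0.4, 0.4]
width: 0.009
grip_force: 0.0
```

```bash
python3 - <<'E'
from h import *
go(.5445,.2782,.033)
a,b=[cv2.cvtColor(grab_frame(n),cv2.COLOR_RGB2BGR) for n in("wrist","side")]
cv2.imwrite("pics/v5.png",np.hstack([cv2.resize(b[90:200,180:290],(400,400),interpolation=2),cv2.resize(a[100:310,150:360],(400,400))]))
E
```

```text
tcp [0.5445 0.2784 0.0305] tilt [ 0. -0. -1.] yaw -173.01 F [ 0.3 -0.4  0.4] w 0.009 t 6.8
delta units before twist [ 0.   -0.01 -0.1 ] | twist units 0.0 | delta if twist first [ 0.   -0.01 -0.1 ] j6 -1.32
```

View pics/v5.png

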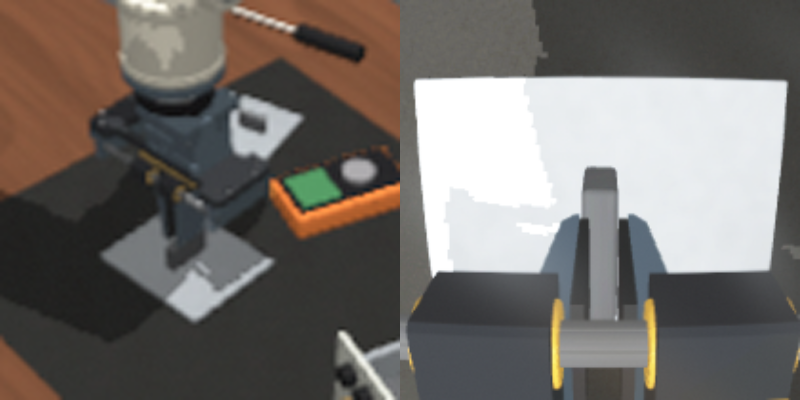

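The fingers shut to 9 mm around a 12 mm handle without any force, and the handle hides them in both views. That suggests depth is off, so I'll triangulate the plate corners without assuming a height.

```bash
python3 - <<'E'
from h import *
c=dict(np.load("w3.npz"));c1=dict(np.load("w1.npz"))
a=np.radians(7);x=np.array([np.cos(a),np.sin(a),0]);y=np.array([-x[1],x[0],0]);o=np.array([.5445,.2782,.012])
C=[o+sx*.058*x+sy*.07*y for sx,sy in((-1,-1),(-1,1),(1,1),(1,-1))]
E=[o+[0,0,.03]+s*.025*x for s in(-1,1)]
for n,cc in(("top",None),("side",None),("wrist",c1),("wrist",c)): print(n,proj(n,C,cc).round(1).tolist(),"hnd",proj(n,E,cc).round(1).tolist())
for f,(x0,y0,w,h) in(("t3",(135,145,75,65)),("side0",(195,135,75,55)),("top0",(140,148,65,60)),("w1",(180,110,150,115))):
    im=cv2.imread(f"pics/{f}.png")[y0:y0+h,x0:x0+w];m=cv2.morphologyEx((im.min(2)>75).astype(np.uint8),cv2.MORPH_CLOSE,np.ones((7,7)))
    cs,_=cv2.findContours(m,0,1);q=cv2.convexHull(max(cs,key=cv2.contourArea))
    for e in np.arange(1,12,.5):
        p=cv2.approxPolyDP(q,e,True)
        if len(p)==4:break
    print(f,(p[:,0]+[x0,y0]).tolist())
E
```

```text
top [[196.4, 192.9], [151.7, 198.9], [148.4, 163.3], [192.3, 157.6]] hnd [[171.2, 183.5], [169.6, 167.9]]
side [[233.2, 177.1], [206.9, 159.1], [228.5, 144.1], [254.6, 160.8]] hnd [[225.6, 157.6], [235.0, 150.8]]
wrist [[200.1, 123.8], [311.0, 123.9], [307.3, 210.5], [203.8, 210.5]] hnd [[255.5, 152.8], [255.5, 193.8]]
wrist [[158.6, 138.4], [353.3, 138.4], [338.9, 277.8], [173.0, 277.9]] hnd [[256.0, 194.8], [256.0, 264.6]]
t3 [[178, 145], [197, 209], [135, 209], [135, 145]]
side0 [[227, 145], [255, 161], [234, 178], [207, 160]]
top0 [[192, 158], [196, 193], [152, 199], [149, 163]]
w1 [[311, 126], [329, 187], [307, 212], [185, 224], [180, 110]]
```

Everything matches the prediction except the fingertips. In both views they appear about 20–30 mm higher than `nose_length` implies, so they closed just above the handle. I'll open and descend in small steps while watching the force.

Call:
play_rows(
  targets=[
    {"delta_pos": [0,0,0],"twist": 0,"grip": 0.5},
    {"delta_pos": [0,0,0],"twist": 0,"grip": 0.5},
    {"delta_pos": [0,0,0],"twist": 0,"grip": 0.5},
    {"delta_pos": [0,0,0.1],"twist": 0,"grip": 0.5},
    {"delta_pos": [0,0,0.1],"twist": 0,"grip": 0.5},
  ],
)

```text
time_s: 7.4
ee_pos: [0.5445, 0.2784, 0.0253]
ee_rot: [-0.061, 0.998, 0.0, 0.0]
contact_force: [0.6, -0.8, -0.7]
width: 0.0446
grip_force: 0.0
```

Call:
play_rows(
  targets=[
    {"delta_pos": [0,0,0.1],"twist": 0,"grip": 0.5},
    {"delta_pos": [0,0,0.1],"twist": 0,"grip": 0.5},
    {"delta_pos": [0,0,0],"twist": 0,"grip": 0.5},
  ],
)

```text
time_s: 7.7
ee_pos: [0.5443, 0.2783, 0.02]
ee_rot: [-0.061, 0.998, -0.0, -0.0]
contact_force: [0.1, -1.4, -0.0]
width: 0.0453
grip_force: 0.0
```

Call:
play_rows(
  targets=[
    {"delta_pos": [0,0,0.1],"twist": 0,"grip": 0.5},
    {"delta_pos": [0,0,0.1],"twist": 0,"grip": 0.5},
    {"delta_pos": [0,0,0],"twist": 0,"grip": 0.5},
  ],
)

```text
time_s: 8.0
ee_pos: [0.5444, 0.2783, 0.0152]
ee_rot: [-0.061, 0.998, -0.0, -0.0]
contact_force: [-0.5, 0.3, 0.5]
width: 0.0454
grip_force: 0.0
```

Call:
play_rows(
  targets=[
    {"delta_pos": [0,0,0],"twist": 0,"grip": 0.05},
    {"delta_pos": [0,0,0],"twist": 0,"grip": 0.05},
    {"delta_pos": [0,0,0],"twist": 0,"grip": 0.05},
    {"delta_pos": [0,0,0],"twist": 0,"grip": 0.05},
    {"delta_pos": [0,0,0],"twist": 0,"grip": 0.05},
    {"delta_pos": [0,0,0],"twist": 0,"grip": 0.05},
  ],
  force=20,
)

```text
time_s: 8.6
ee_pos: [0.5445, 0.2784, 0.0156]
ee_rot: [-0.061, 0.998, -0.0, 0.0]
contact_force: [0.4, -0.7, 1.1]
width: 0.0117
grip_force: 20.0
```

Call:
play_rows(
  targets=[
    {"delta_pos": [0,0,0],"twist": 0,"grip": 0.3},
    {"delta_pos": [0,0,0],"twist": 0,"grip": 0.3},
    {"delta_pos": [0,0,0.1],"twist": 0,"grip": 0.3},
    {"delta_pos": [0,0,0.1],"twist": 0,"grip": 0.3},
    {"delta_pos": [0,0,0.1],"twist": 0,"grip": 0.3},
    {"delta_pos": [0,0,0.1],"twist": 0,"grip": 0.3},
    {"delta_pos": [0,0,0],"twist": 0,"grip": 0.3},
  ],
)

```text
time_s: 9.3
ee_pos: [0.5443, 0.2783, 0.005]
ee_rot: [-0.061, 0.998, -0.0, -0.0]
contact_force: [0.6, -0.0, 0.1]
width: 0.0275
grip_force: 0.0
```

Call:
play_rows(
  targets=[
    {"delta_pos": [0,0,0.06],"twist": 0,"grip": 0.3},
    {"delta_pos": [0,0,0],"twist": 0,"grip": 0.3},
  ],
)

```text
time_s: 9.5
ee_pos: [0.5445, 0.2784, 0.0039]
ee_rot: [-0.061, 0.998, -0.0, -0.0]
contact_force: [0.2, 0.1, 0.1]
width: 0.0276
grip_force: 0.0
```

Call:
play_rows(
  targets=[
    {"delta_pos": [0,0,0.06],"twist": 0,"grip": 0.3},
    {"delta_pos": [0,0,0],"twist": 0,"grip": 0.3},
  ],
)

```text
time_s: 9.7
ee_pos: [0.5444, 0.2784, 0.0024]
ee_rot: [-0.061, 0.998, -0.0, -0.0]
contact_force: [0.4, -0.8, 0.7]
width: 0.0272
grip_force: 0.0
```

Call:
play_rows(
  targets=[
    {"delta_pos": [0,0,0.06],"twist": 0,"grip": 0.3},
    {"delta_pos": [0,0,0],"twist": 0,"grip": 0.3},
  ],
)

```text
time_s: 9.9
ee_pos: [0.5445, 0.2783, 0.0009]
ee_rot: [-0.061, 0.998, -0.0, -0.0]
contact_force: [-0.1, 0.2, 0.1]
width: 0.0275
grip_force: 0.0
```

Call:
play_rows(
  targets=[
    {"delta_pos": [0,0,0.06],"twist": 0,"grip": 0.3},
    {"delta_pos": [0,0,0],"twist": 0,"grip": 0.3},
  ],
)

```text
time_s: 10.1
ee_pos: [0.5444, 0.2783, -0.0006]
ee_rot: [-0.061, 0.998, -0.0, -0.0]
contact_force: [0.5, 0.5, 0.8]
width: 0.0274
grip_force: 0.0
```

Call:
play_rows(
  targets=[
    {"delta_pos": [0,0,0.06],"twist": 0,"grip": 0.3},
    {"delta_pos": [0,0,0],"twist": 0,"grip": 0.3},
  ],
)

```text
time_s: 10.3
ee_pos: [0.5444, 0.2783, -0.0022]
ee_rot: [-0.061, 0.998, -0.0, -0.0]
contact_force: [0.4, 0.3, -0.5]
width: 0.0274
grip_force: 0.0
```

Call:
play_rows(
  targets=[
    {"delta_pos": [0,0,0.06],"twist": 0,"grip": 0.3},
    {"delta_pos": [0,0,0],"twist": 0,"grip": 0.3},
  ],
)

```text
time_s: 10.5
ee_pos: [0.5446, 0.2784, -0.0031]
ee_rot: [-0.061, 0.998, 0.0, 0.0]
contact_force: [-2.2, -0.9, 8.2]
width: 0.0275
grip_force: 4.2
```

Call:
play_rows(
  targets=[
    {"delta_pos": [0,0,0.06],"twist": 0,"grip": 0.3},
    {"delta_pos": [0,0,0],"twist": 0,"grip": 0.3},
  ],
)

```text
time_s: 10.7
ee_pos: [0.5447, 0.2784, -0.0032]
ee_rot: [-0.061, 0.998, 0.0, 0.0]
contact_force: [-9.0, -3.6, 33.8]
width: 0.0274
grip_force: 17.1
```

Contact with the plate came at a reported z of -0.003, so tip z = ee z + 0.015. I'll rise a little, grip and lift.

Call:
play_rows(
  targets=[
    {"delta_pos": [0,0,-0.28],"twist": 0,"grip": 0.3},
    {"delta_pos": [0,0,0],"twist": 0,"grip": 0.0},
    {"delta_pos": [0,0,0],"twist": 0,"grip": 0},
    {"delta_pos": [0,0,0],"twist": 0,"grip": 0},
    {"delta_pos": [0,0,0],"twist": 0,"grip": 0},
    {"delta_pos": [0,0,0],"twist": 0,"grip": 0},
  ],
  force=40,
)

```text
time_s: 11.3
ee_pos: [0.5445, 0.2784, 0.0018]
ee_rot: [-0.061, 0.998, -0.0, -0.0]
contact_force: [0.6, 0.8, 0.3]
width: 0.0118
grip_force: 40.0
```

Call:
play_rows(
  targets=[
    {"delta_pos": [0,0,-0.3],"twist": 0,"grip": 0},
    {"delta_pos": [0,0,-0.7],"twist": 0,"grip": 0},
    {"delta_pos": [0,0,-1],"twist": 0,"grip": 0},
    {"delta_pos": [0,0,-1],"twist": 0,"grip": 0},
    {"delta_pos": [0,0,-1],"twist": 0,"grip": 0},
    {"delta_pos": [0,0,-1],"twist": 0,"grip": 0},
    {"delta_pos": [0,0,-1],"twist": 0,"grip": 0},
    {"delta_pos": [0,0,-0.4],"twist": 0,"grip": 0},
  ],
)

```text
time_s: 12.1
ee_pos: [0.5453, 0.2787, 0.1645]
ee_rot: [-0.061, 0.998, 0.0, 0.001]
contact_force: [0.0, 0.4, -2.6]
width: 0.0115
grip_force: 40.0
```

```bash
python3 - <<'E'
from h import *
a=np.radians(-13.2);x=np.array([np.cos(a),np.sin(a)]);c0=np.array([.5863,-.0472])
t=c0-.14*x
go(t[0],t[1],.16,-13.2+180)
E
```

```text
tcp [0.5453 0.2787 0.1645] tilt [ 0.0027  0.001  -1.    ] yaw -173.0 F [ 0.   0.4 -2.6] w 0.0115 t 12.1
delta units before twist [  5.21 -11.2    0.16] | twist units 2.52 | delta if twist first [  1.03 -12.32   0.16] j6 -1.32
```

Call:
play_rows(
  targets=[
    {"delta_pos": [0,0,0],"twist": 0.84,"grip": 0},
    {"delta_pos": [0,0,0],"twist": 0.84,"grip": 0},
    {"delta_pos": [0,0,0],"twist": 0.84,"grip": 0},
    {"delta_pos": [-0.5,-0.6,0],"twist": 0,"grip": 0},
    {"delta_pos": [-0.8,-0.9,0],"twist": 0,"grip": 0},
    {"delta_pos": [-0.9,-1,0],"twist": 0,"grip": 0},
    {"delta_pos": [-0.9,-1,0],"twist": 0,"grip": 0},
    {"delta_pos": [-0.9,-1,0],"twist": 0,"grip": 0},
    {"delta_pos": [-0.6,-1,0],"twist": 0,"grip": 0},
    {"delta_pos": [0,0,0],"twist": 0,"grip": 0},
  ],
)

```text
time_s: 13.1
ee_pos: [0.6259, 0.1149, 0.1612]
ee_rot: [0.116, 0.993, -0.001, -0.0]
contact_force: [-0.1, 1.6, -2.3]
width: 0.012
grip_force: 40.0
```

Call:
play_rows(
  targets=[
    {"delta_pos": [0,0,0],"twist": 0,"grip": 0},
    {"delta_pos": [0,0,0],"twist": 0,"grip": 0},
  ],
)

```text
time_s: 13.3
ee_pos: [0.6246, 0.119, 0.1616]
ee_rot: [0.114, 0.993, 0.0, -0.0]
contact_force: [-0.4, 0.8, -2.5]
width: 0.012
grip_force: 40.0
```

```bash
python3 - <<'E'
from h import *
go(.5863,-.0472,.16,166.8)
s=read_state();c=calibration("wrist");np.savez("w4.npz",ee=s["ee_pos"],yaw=yaw_of(s),**c)
a=cv2.cvtColor(grab_frame("wrist"),cv2.COLOR_RGB2BGR);cv2.imwrite("pics/w4.png",a)
cv2.imwrite("pics/v6.png",cv2.resize(a[40:330,0:387],(800,600),interpolation=2))
E
```

```text
tcp [0.6246 0.119  0.1616] tilt [-9.e-04  2.e-04 -1.e+00] yaw 166.86 F [-0.4  0.8 -2.5] w 0.012 t 13.3
delta units before twist [-0.02 -6.82  0.07] | twist units 0.01 | delta if twist first [-0.03 -6.82  0.07] j6 -1.25
```

View pics/v6.png

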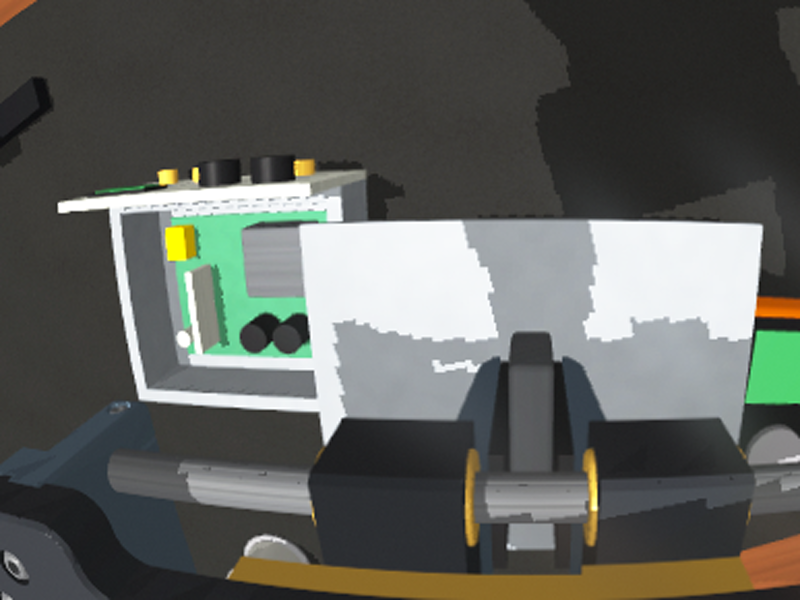

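The wrist picture shows the cover held level, with its robot-side corners at (300,225) and (762,226) in the crop. The chassis shows its -y/+x rim corner at (140,403) and the panel's -y top end at (58,210). I'll derive the chassis centre from these.

```bash
python3 - <<'E'
from h import *
d=dict(np.load("w4.npz"));c={k:d[k] for k in("mtx","R","t")}
f=lambda p:np.array(p)*[387/800,290/600]+[0,40]
im=cv2.imread("pics/w4.png")
a=np.radians(-13.2);x=np.array([np.cos(a),np.sin(a)]);y=np.array([-x[1],x[0]])
K=onz("wrist",[f((140,403)),f((108,207)),f((320,412))],.05,c)[:,:2]
print("rim corner, along -y edge, along +x edge",K)
for i,o in((1,180),(2,-90)):
    v=K[i]-K[0];print(np.degrees(np.arctan2(v[1],v[0]))+o, np.linalg.norm(v))
print("centre from corner",K[0]-.062*x+.074*y)
P=onz("wrist",[f((58,212)),f((311,195))],.095,c)[:,:2];print("panel",P,"c",P[0]+.062*x+.074*y,P[1]+.062*x-.074*y,np.linalg.norm(P[1]-P[0]),np.degrees(np.arctan2(*(P[1]-P[0])[::-1]))-90)
z=d["ee"][2]+.0102
C=onz("wrist",[f((300,225)),f((762,226))],z,c)[:,:2];v=C[1]-C[0]
print("cover front edge",np.linalg.norm(v),"yaw",np.degrees(np.arctan2(v[1],v[0]))-90,"ctr",C.mean(0)+.058*x,"ee",d["ee"],d["yaw"])
# top camera edge-fit
t=cv2.imread("pics/top0.png");cc=None
R=proj("top",[list(K[0])+[.05]]);print("corner in top",R, "expected c1 (302.8,146.8)")
s=onz("side",[(260+357*75/390,170+(460-290)*65/290),(260+235*75/390,170+(326-290)*65/290),(260+67*75/390,170+(340-290)*65/290)],.05);print("side: -y+x corner,+y+x corner",s[:2,:2], "panel +y top",onz("side",(260+67*75/390,170+(340-290)*65/290),.095)[0,:2])
print("c side",s[0,:2]-.062*x+.074*y,s[1,:2]-.062*x-.074*y)
E
```

```text
rim corner, along -y edge, along +x edge [[ 0.63501721 -0.13291041]
 [ 0.51591645 -0.1048202 ]
 [ 0.66299052 -0.0101345 ]]
346.7291679513438 0.12236850473988455
-12.835189765061699 0.12592231549720437
centre from corner [ 0.59155328 -0.04670782]
panel [[ 0.5120241  -0.10398123]
 [ 0.54742788  0.04102519]] c [ 0.58928396 -0.04609415] [ 0.59089181 -0.0451774 ] 0.1492658405019602 -13.720520881040258
cover front edge 0.14051436051981575 yaw -13.246110405053287 ctr [0.62754527 0.11919832] ee [0.62459752 0.11896886 0.16162126] 166.85804008099933
corner in top [[302.49331448 145.23663061]] expected c1 (302.8,146.8)
side: -y+x corner,+y+x corner [[ 0.6253449  -0.13920762]
 [ 0.66369324  0.0051396 ]] panel +y top [0.53793571 0.03829394]
c side [ 0.58188097 -0.05300502] [ 0.58643338 -0.05274748]
```

Call:
play_rows(
  targets=[
    {"delta_pos": [0,-0.6,0],"twist": 0,"grip": 0},
    {"delta_pos": [0,-0.9,0],"twist": 0,"grip": 0},
    {"delta_pos": [0,-1,0],"twist": 0,"grip": 0},
    {"delta_pos": [0,-1,0],"twist": 0,"grip": 0},
    {"delta_pos": [-0.04,-1,0],"twist": 0,"grip": 0},
    {"delta_pos": [0,-1,0],"twist": 0,"grip": 0},
    {"delta_pos": [0,-0.8,0],"twist": 0,"grip": 0},
    {"delta_pos": [0,-0.49,0.5],"twist": 0,"grip": 0},
    {"delta_pos": [0,0,0.8],"twist": 0,"grip": 0},
    {"delta_pos": [0,0,0.8],"twist": 0,"grip": 0},
  ],
)

```text
time_s: 14.35
ee_pos: [0.5872, -0.0478, 0.1093]
ee_rot: [0.115, 0.993, -0.0, 0.0]
contact_force: [0.9, -0.1, -2.4]
width: 0.0119
grip_force: 40.0
```

Call:
play_rows(
  targets=[
    {"delta_pos": [0,0,0.8],"twist": 0,"grip": 0},
    {"delta_pos": [0,0,0.6],"twist": 0,"grip": 0},
    {"delta_pos": [0,0,0.2],"twist": 0,"grip": 0},
    {"delta_pos": [0,0,0],"twist": 0,"grip": 0},
    {"delta_pos": [0,0,0],"twist": 0,"grip": 0},
    {"delta_pos": [0,0,0],"twist": 0,"grip": 0},
  ],
)

```text
time_s: 14.95
ee_pos: [0.588, -0.0473, 0.0704]
ee_rot: [0.115, 0.993, -0.0, 0.001]
contact_force: [-0.1, -0.7, -2.8]
width: 0.0119
grip_force: 40.0
```

```bash
python3 - <<'E'
from h import *
go(.587,-.0466,.0438,166.8)
E
```

```text
tcp [ 0.588  -0.0473  0.0704] tilt [ 1.5e-03 -3.0e-04 -1.0e+00] yaw 166.84 F [-0.1 -0.7 -2.8] w 0.0119 t 14.95
delta units before twist [0.05 0.02 1.07] | twist units 0.01 | delta if twist first [0.05 0.02 1.07] j6 -1.52
```

Call:
play_rows(
  targets=[
    {"delta_pos": [0.03,0.02,0.3],"twist": 0,"grip": 0},
    {"delta_pos": [0,0,0.3],"twist": 0,"grip": 0},
    {"delta_pos": [0,0,0.12],"twist": 0,"grip": 0},
    {"delta_pos": [0,0,0],"twist": 0,"grip": 0},
  ],
)

```text
time_s: 15.35
ee_pos: [0.5864, -0.0465, 0.0508]
ee_rot: [0.115, 0.993, 0.0, -0.001]
contact_force: [-0.2, -0.7, -2.2]
width: 0.0118
grip_force: 40.0
```

Call:
play_rows(
  targets=[
    {"delta_pos": [0,0,0.08],"twist": 0,"grip": 0},
    {"delta_pos": [0,0,0.06],"twist": 0,"grip": 0},
    {"delta_pos": [0,0,0],"twist": 0,"grip": 0},
  ],
)

```text
time_s: 15.65
ee_pos: [0.5868, -0.0466, 0.0479]
ee_rot: [0.115, 0.993, -0.0, -0.0]
contact_force: [-0.0, -0.5, -2.3]
width: 0.0119
grip_force: 40.0
```

Call:
play_rows(
  targets=[
    {"delta_pos": [0,0,0.08],"twist": 0,"grip": 0},
    {"delta_pos": [0,0,0.04],"twist": 0,"grip": 0},
    {"delta_pos": [0,0,0],"twist": 0,"grip": 0},
  ],
)

```text
time_s: 15.95
ee_pos: [0.5868, -0.0465, 0.0449]
ee_rot: [0.115, 0.993, 0.0, -0.0]
contact_force: [-0.2, -0.2, -2.1]
width: 0.0122
grip_force: 40.0
```

Call:
play_rows(
  targets=[
    {"delta_pos": [0,0,0.04],"twist": 0,"grip": 0},
    {"delta_pos": [0,0,0],"twist": 0,"grip": 0},
  ],
)

```text
time_s: 16.15
ee_pos: [0.5869, -0.0466, 0.044]
ee_rot: [0.115, 0.993, -0.0, -0.0]
contact_force: [-0.2, -0.8, -2.2]
width: 0.012
grip_force: 40.0
```

Call:
play_rows(
  targets=[
    {"delta_pos": [0,0,0.04],"twist": 0,"grip": 0},
    {"delta_pos": [0,0,0],"twist": 0,"grip": 0},
  ],
)

```text
time_s: 16.35
ee_pos: [0.5869, -0.0466, 0.0438]
ee_rot: [0.115, 0.993, -0.0, 0.0]
contact_force: [-3.7, 0.7, 11.9]
width: 0.0118
grip_force: 40.0
```

Call:
play_rows(
  targets=[
    {"delta_pos": [0,0,0.04],"twist": 0,"grip": 0},
    {"delta_pos": [0,0,0],"twist": 0,"grip": 0},
  ],
)

```text
time_s: 16.55
ee_pos: [0.587, -0.0466, 0.0437]
ee_rot: [0.115, 0.993, -0.0, 0.0]
contact_force: [-10.1, 1.3, 30.2]
width: 0.0114
grip_force: 40.0
```

It seated at exactly the expected height (0.0438). Now I'll release it and check the square.

Call:
play_rows(
  targets=[
    {"delta_pos": [0,0,-0.07],"twist": 0,"grip": 0},
    {"delta_pos": [0,0,0],"twist": 0,"grip": 0.35},
    {"delta_pos": [0,0,0],"twist": 0,"grip": 0.35},
    {"delta_pos": [0,0,0],"twist": 0,"grip": 0.35},
    {"delta_pos": [0,0,-0.3],"twist": 0,"grip": 0.35},
    {"delta_pos": [0,0,-0.8],"twist": 0,"grip": 0.35},
    {"delta_pos": [0,0,-1],"twist": 0,"grip": 0.35},
    {"delta_pos": [0,0,-1],"twist": 0,"grip": 0.35},
    {"delta_pos": [0,0,-1],"twist": 0,"grip": 0.35},
    {"delta_pos": [0,0,-1],"twist": 0,"grip": 0.35},
  ],
)

```text
time_s: 17.55
ee_pos: [0.5868, -0.0465, 0.1728]
ee_rot: [0.115, 0.993, -0.0, 0.0]
contact_force: [0.1, -0.4, -0.7]
width: 0.0321
grip_force: 0.0
```

Call:
play_rows(
  targets=[
    {"delta_pos": [0,0,-0.6],"twist": 0,"grip": 1},
    {"delta_pos": [0,0,0],"twist": 0,"grip": 1},
    {"delta_pos": [0,0,0],"twist": 0,"grip": 1},
    {"delta_pos": [0,0,0],"twist": 0,"grip": 1},
  ],
)

```text
time_s: 17.95
ee_pos: [0.5863, -0.0465, 0.1853]
ee_rot: [0.115, 0.993, 0.0, -0.001]
contact_force: [0.8, 0.1, 0.1]
width: 0.061
grip_force: 0.0
```

```bash
python3 - <<'E'
from h import *
s=read_state();c=calibration("wrist");np.savez("w5.npz",ee=s["ee_pos"],yaw=yaw_of(s),**c)
a=cv2.cvtColor(grab_frame("wrist"),cv2.COLOR_RGB2BGR);cv2.imwrite("pics/w5.png",a)
t=cv2.cvtColor(grab_frame("top"),cv2.COLOR_RGB2BGR);cv2.imwrite("pics/t5.png",t)
# square in top and side: bright mask
for f,(x0,y0,w,h) in(("top0",(345,165,40,45)),("side0",(325,252,50,45))):
    im=cv2.imread(f"pics/{f}.png")[y0:y0+h,x0:x0+w];g=im.min(2)
    for th in(90,130,180):
        m=(g>th).astype(np.uint8);cs,_=cv2.findContours(m,0,1);q=max(cs,key=cv2.contourArea);p=cv2.approxPolyDP(q,1.3,True)[:,0]+[x0,y0];print(f,th,cv2.contourArea(q),p.tolist())
# expected cover seated projection in wrist
aa=np.radians(-13.2);x=np.array([np.cos(aa),np.sin(aa),0]);y=np.array([-x[1],x[0],0]);o=np.array([.5898,-.0460,.054])
print(s["ee_pos"],proj("wrist",[o+u*.058*x+v*.07*y for u,v in((-1,-1),(-1,1),(1,1),(1,-1))],c).round(1).tolist())
g=a.min(2);m=(g>150).astype(np.uint8);cs,_=cv2.findContours(m,0,1)
for q in sorted(cs,key=cv2.contourArea)[-4:]: print(cv2.boundingRect(q),cv2.contourArea(q),cv2.approxPolyDP(cv2.convexHull(q),4,True)[:,0].tolist())
E
```

```text
top0 90 209.5 [[362, 172], [358, 200], [365, 201], [367, 197], [373, 194], [374, 185], [371, 184], [370, 193], [362, 199], [360, 198], [361, 192], [368, 187], [368, 173]]
top0 130 120.0 [[368, 173], [361, 173], [358, 199], [360, 197], [360, 192], [367, 186]]
top0 180 94.0 [[362, 173], [360, 188], [362, 190], [367, 185], [368, 174]]
side0 90 405.0 [[360, 267], [355, 265], [349, 268], [351, 261], [349, 259], [342, 261], [336, 276], [333, 277], [333, 281], [337, 286], [361, 273], [362, 270]]
side0 130 346.0 [[362, 270], [357, 265], [348, 269], [350, 260], [347, 259], [340, 263], [341, 265], [338, 274], [333, 279], [339, 285], [360, 273]]
side0 180 151.5 [[361, 269], [357, 265], [347, 270], [345, 276], [337, 283], [339, 284], [357, 274]]
[ 0.58628095 -0.04645802  0.18532567] [[192.2, 129.9], [321.4, 130.0], [315.8, 229.0], [197.6, 229.0]]
(49, 136, 19, 62) 530.5 [[55, 136], [67, 197], [56, 197], [49, 158]]
(485, 340, 27, 44) 546.0 [[485, 383], [511, 340], [511, 383]]
(153, 275, 73, 15) 703.5 [[153, 287], [155, 275], [224, 278], [225, 284], [217, 289]]
(179, 119, 157, 113) 13619.0 [[335, 126], [319, 213], [304, 230], [209, 230], [194, 214], [180, 123], [261, 119]]
```

```bash
python3 - <<'E'
from h import *
F=onz("top",[(358.5,200.5),(365.5,201.5),(361.5,172.5),(368.5,173)],.007)[:,:2];print(F)
v=F[2:].mean(0)-F[:2].mean(0);print(np.linalg.norm(v),np.degrees(np.arctan2(v[1],v[0])),F.mean(0))
L=onz("top",(372.3,189.3),.11);print("leg top",L)
go(L[0,0],L[0,1],.2,170)
E
```

```text
[[ 0.46427624 -0.30976342]
 [ 0.46072146 -0.33183874]
 [ 0.55548574 -0.32584657]
 [ 0.55352322 -0.34836223]]
0.09343893017600467 -10.048456572618447 [ 0.50850167 -0.32895274]
leg top [[ 0.47851984 -0.32197417  0.11      ]]
tcp [ 0.5863 -0.0465  0.1853] tilt [-1.7e-03  3.0e-04 -1.0e+00] yaw 166.83 F [-0.8 -0.5 -0.6] w 0.0691 t 18.05
delta units before twist [  1.69 -11.71  -0.58] | twist units -0.4 | delta if twist first [  2.33 -11.6   -0.58] j6 -1.52
```

Call:
play_rows(
  targets=[
    {"delta_pos": [0,-0.3,-0.2],"twist": -0.4,"grip": 1},
    {"delta_pos": [0.2,-0.9,-0.3],"twist": 0,"grip": 1},
    {"delta_pos": [0.2,-1,-0.1],"twist": 0,"grip": 1},
    {"delta_pos": [0.3,-1,0],"twist": 0,"grip": 1},
    {"delta_pos": [0.3,-1,0],"twist": 0,"grip": 1},
    {"delta_pos": [0.3,-1,0],"twist": 0,"grip": 1},
    {"delta_pos": [0.3,-1,0],"twist": 0,"grip": 0.6},
    {"delta_pos": [0.3,-1,0],"twist": 0,"grip": 0.6},
    {"delta_pos": [0.3,-1,0],"twist": 0,"grip": 0.6},
    {"delta_pos": [0.1,-1,0],"twist": 0,"grip": 0.6},
  ],
)

```text
time_s: 19.05
ee_pos: [0.4889, -0.2637, 0.2007]
ee_rot: [0.087, 0.996, 0.0, -0.001]
contact_force: [-0.0, 0.3, 0.5]
width: 0.0624
grip_force: 0.0
```

Call:
play_rows(
  targets=[
    {"delta_pos": [0.05,-1,0],"twist": 0,"grip": 0.6},
    {"delta_pos": [0,-0.8,0],"twist": 0,"grip": 0.6},
    {"delta_pos": [0,-0.6,0],"twist": 0,"grip": 0.6},
    {"delta_pos": [0,0,0],"twist": 0,"grip": 0.6},
    {"delta_pos": [0,0,0],"twist": 0,"grip": 0.6},
    {"delta_pos": [0,0,0],"twist": 0,"grip": 0.6},
  ],
)

```text
time_s: 19.65
ee_pos: [0.4785, -0.3211, 0.2011]
ee_rot: [0.087, 0.996, 0.0, -0.0]
contact_force: [0.3, 0.7, 0.4]
width: 0.0548
grip_force: 0.0
```

```bash
python3 - <<'E'
from h import *
go(.4785,-.322,.2,170)
s=read_state();c=calibration("wrist");np.savez("w6.npz",ee=s["ee_pos"],yaw=yaw_of(s),**c)
a=cv2.cvtColor(grab_frame("wrist"),cv2.COLOR_RGB2BGR);cv2.imwrite("pics/w6.png",a)
b=cv2.imread("pics/w5.png")
cv2.imwrite("pics/v7.png",np.hstack([cv2.resize(a[50:300,130:380],(500,500),interpolation=2),cv2.resize(b[60:310,130:380],(300,500)[::1],interpolation=2)]))
E
```

```text
tcp [ 0.4785 -0.3211  0.2011] tilt [-3.e-04  5.e-04 -1.e+00] yaw 170.07 F [0.3 0.7 0.4] w 0.0548 t 19.65
delta units before twist [-0.01 -0.04  0.04] | twist units 0.01 | delta if twist first [-0.01 -0.04  0.04] j6 -2.09
```

View pics/v7.png

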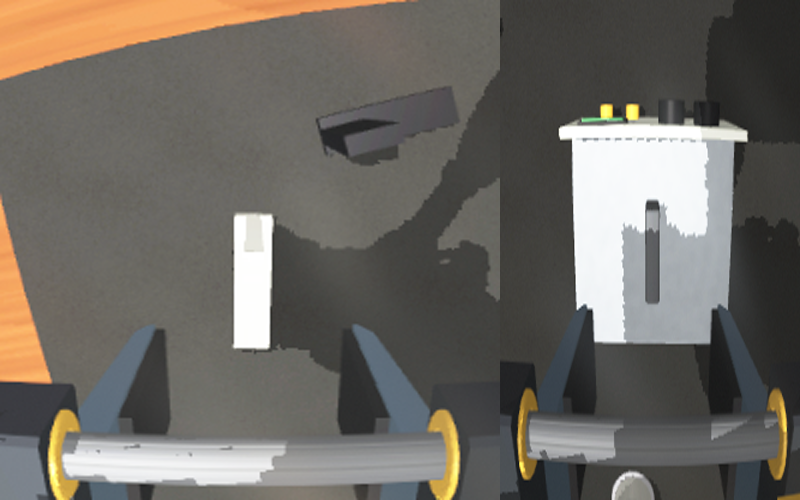

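The left half shows the square lined up with the tool. Its foot runs from (253,214) to (253,348) in the crop, with the leg at the robot-side end near (255,232). The right half shows the cover seated evenly behind the panel. I'll refine the square's yaw and position.

```bash
python3 - <<'E'
from h import *
d=dict(np.load("w6.npz"));c={k:d[k] for k in("mtx","R","t")}
im=cv2.imread("pics/w6.png")[50:300,130:380];m=(im.min(2)>140).astype(np.uint8);m[:95]=0;m[180:]=0;m[:,:105]=0;m[:,150:]=0
ys,xs=np.nonzero(m);print(xs.min(),xs.max(),ys.min(),ys.max())
rows=[(y,np.nonzero(m[y])[0]) for y in range(ys.min()+3,ys.max()-2)]
for nm,f in(("L",lambda r:r[0]),("R",lambda r:r[-1]+1)):
    P=onz("wrist",[(130+f(r)-.5,50+y) for y,r in rows],.014,c)[:,:2];k=np.polyfit(P[:,0],P[:,1],1);print(nm,np.degrees(np.arctan(k[0])),P[0],P[-1],np.polyval(k,.5085))
E=onz("wrist",[(130+xs.mean(),50+ys.max()+.5)],.014,c);print("toe top edge",E,"heel bottom-ish",onz("wrist",[(130+xs.mean(),50+ys.min()-.5)],0,c), onz("wrist",[(130+xs.mean(),50+ys.min()-.5)],0.11,c))
L=onz("wrist",[(130+245/2,50+216/2),(130+264/2,50+252/2)],.11,c);print("leg top?",L)
E
```

```text
116 136 106 174
L -10.451652585693555 [ 0.46516464 -0.33063096] [ 0.54896464 -0.34608956] -0.3385931335567409
R -11.085088301924449 [ 0.46957085 -0.30545744] [ 0.55319101 -0.32198791] -0.31365243968257867
toe top edge [[ 0.5562378 -0.3345087  0.014    ]] heel bottom-ish [[ 0.4651222  -0.31853765  0.        ]] [[ 0.44652657 -0.31530186  0.11      ]]
leg top? [[ 0.44835845 -0.31881667  0.11      ]
 [ 0.46727315 -0.3128884   0.11      ]]
```

Call:
play_rows(
  targets=[
    {"delta_pos": [-0.05,0,0.5],"twist": 0.08,"grip": 0.6},
    {"delta_pos": [0,0,1],"twist": 0,"grip": 0.6},
    {"delta_pos": [0,0,1],"twist": 0,"grip": 0.6},
    {"delta_pos": [0,0,1],"twist": 0,"grip": 0.6},
    {"delta_pos": [0,0,0.8],"twist": 0,"grip": 0.6},
    {"delta_pos": [0,0,0.6],"twist": 0,"grip": 0.5},
    {"delta_pos": [0,0,0.5],"twist": 0,"grip": 0.4},
    {"delta_pos": [0,0,0.3],"twist": 0,"grip": 0.4},
    {"delta_pos": [0,0,0],"twist": 0,"grip": 0.4},
  ],
)

```text
time_s: 20.6
ee_pos: [0.4793, -0.3217, 0.0578]
ee_rot: [0.092, 0.996, 0.0, -0.001]
contact_force: [0.4, 0.2, 0.1]
width: 0.0366
grip_force: 0.0
```

Call:
play_rows(
  targets=[
    {"delta_pos": [0,0,0],"twist": 0,"grip": 0.2},
    {"delta_pos": [0,0,0],"twist": 0,"grip": 0},
    {"delta_pos": [0,0,0],"twist": 0,"grip": 0},
    {"delta_pos": [0,0,0],"twist": 0,"grip": 0},
    {"delta_pos": [0,0,0],"twist": 0,"grip": 0},
    {"delta_pos": [0,0,0],"twist": 0,"grip": 0},
  ],
  force=50,
)

```text
time_s: 21.2
ee_pos: [0.4798, -0.3223, 0.0592]
ee_rot: [0.092, 0.996, -0.0, 0.0]
contact_force: [-1.3, 1.3, 6.4]
width: 0.0098
grip_force: 50.0
```

Call:
play_rows(
  targets=[
    {"delta_pos": [0,0,-0.3],"twist": 0,"grip": 0},
    {"delta_pos": [0,0,-0.7],"twist": 0,"grip": 0},
    {"delta_pos": [0,0,-1],"twist": 0,"grip": 0},
    {"delta_pos": [0,0,-1],"twist": 0,"grip": 0},
    {"delta_pos": [0,0,-1],"twist": 0,"grip": 0},
    {"delta_pos": [0,0,-0.8],"twist": 0,"grip": 0},
    {"delta_pos": [0,0,-0.6],"twist": 0,"grip": 0},
    {"delta_pos": [0,0,0],"twist": 0.31,"grip": 0},
    {"delta_pos": [0,0,0],"twist": 0,"grip": 0},
  ],
)

```text
time_s: 22.1
ee_pos: [0.4796, -0.3221, 0.1944]
ee_rot: [0.114, 0.993, -0.0, 0.0]
contact_force: [-0.5, 0.9, -3.2]
width: 0.0097
grip_force: 50.0
```

```bash
python3 - <<'E'
from h import *
go(.5444,-.0792,.19,166.9)
E
```

```text
tcp [ 0.4796 -0.3221  0.1944] tilt [ 4.e-04 -4.e-04 -1.e+00] yaw 166.86 F [-0.5  0.9 -3.2] w 0.0097 t 22.1
delta units before twist [-0.32 10.05  0.17] | twist units -0.0 | delta if twist first [-0.32 10.05  0.17] j6 -2.04
```

Call:
play_rows(
  targets=[
    {"delta_pos": [-0.32,0.3,0],"twist": 0,"grip": 0},
    {"delta_pos": [0,0.7,0],"twist": 0,"grip": 0},
    {"delta_pos": [0,1,0],"twist": 0,"grip": 0},
    {"delta_pos": [0,1,0],"twist": 0,"grip": 0},
    {"delta_pos": [0,1,0],"twist": 0,"grip": 0},
    {"delta_pos": [0,1,0],"twist": 0,"grip": 0},
    {"delta_pos": [0,1,0],"twist": 0,"grip": 0},
    {"delta_pos": [0,1,0],"twist": 0,"grip": 0},
    {"delta_pos": [0,1,0],"twist": 0,"grip": 0},
    {"delta_pos": [0,1,0],"twist": 0,"grip": 0},
  ],
)

```text
time_s: 23.1
ee_pos: [0.5382, -0.1024, 0.1935]
ee_rot: [0.113, 0.994, 0.0, -0.0]
contact_force: [-0.1, -0.2, -3.0]
width: 0.0098
grip_force: 50.0
```

Call:
play_rows(
  targets=[
    {"delta_pos": [0,0.75,0],"twist": 0,"grip": 0},
    {"delta_pos": [0,0.3,0],"twist": 0,"grip": 0},
    {"delta_pos": [0,0,0],"twist": 0,"grip": 0},
    {"delta_pos": [0,0,0],"twist": 0,"grip": 0},
    {"delta_pos": [0,0,0],"twist": 0,"grip": 0},
  ],
)

```text
time_s: 23.6
ee_pos: [0.5442, -0.0799, 0.1937]
ee_rot: [0.114, 0.993, -0.0, -0.0]
contact_force: [-0.2, 0.3, -2.4]
width: 0.0098
grip_force: 50.0
```

```bash
python3 - <<'E'
from h import *
go(.5444,-.0792,.113,166.9)
s=read_state();c=calibration("wrist");np.savez("w7.npz",ee=s["ee_pos"],yaw=yaw_of(s),**c)
im=cv2.cvtColor(grab_frame("wrist"),cv2.COLOR_RGB2BGR);cv2.imwrite("pics/w7.png",im)
fz=s["ee_pos"][2]-.0592;m=Ro.from_quat(s["ee_rot"]).as_matrix()
L=s["ee_pos"].copy();fx=-m[:,0];fy=-m[:,1]
pts=[L+u*fx+v*fy+[0,0,fz+w-L[2]] for u,v,w in((.076,-.012,.014),(.076,.012,.014),(-.014,-.012,.014),(-.014,.012,.014),(-.014,-.012,0),(-.014,.012,0),)]
P=proj("wrist",pts,c);print("pred",P.round(1).tolist())
x0,x1=int(P[:,0].min())-15,int(P[:,0].max())+15
for y in range(int(P[:,1].min())-12,int(P[:,1].max())+14,4): print(y,"".join("%4d"%v for v in im[y,x0:x1:2].min(1)))
print(x0)
E
```

```text
tcp [ 0.5442 -0.0799  0.1937] tilt [-1.e-04 -1.e-04 -1.e+00] yaw 166.88 F [-0.2  0.3 -2.4] w 0.0098 t 23.6
delta units before twist [-0.    0.03  3.23] | twist units -0.0 | delta if twist first [-0.    0.03  3.23] j6 -1.6
pred [[268.5, 281.0], [242.7, 281.0], [270.3, 187.6], [240.8, 187.6], [269.5, 183.1], [241.6, 183.1]]
171   92  92 230 255 255 255 255 255 249 255 255 255 255 255 255 255 255 255 255 255 255 255 255 255 255 255 255 255 255 244
175   95  94 232 255 255 230 230 230 230 230 230 231 248 232 233 250 255 255 255 232 233 234 234 233 232 234 234 234 236 236
179   95  93 171 255 255 235 229 229 230 232 231 232 232 232 233 233 232 231 231 231 231 232 232 231 232 234 234 235 235 235
183   93  95 174 255 255 232 232 230 229 228 229 228 229 230 229 229 230 230 230 229 222 225 223 230 231 233 233 234 234 234
187   95  95 173 255 255 234 230 230 230 214 199 199 193 217 207 217 220 204 195 195 191 193 196 213 232 231 232 235 234 235
191   95  97 173 255 255 230 230 231 232 252 252 252 252 191 212 212 212 195 191 237 251 252 253 250 231 232 232 233 234 234
195   95  95  95 255 255 2
[... 2402 characters left out ...]
122 123 122 123 123 122 123 122 121 120 120 119 119 116 116 114  92  97
275  109  67 100  88 135 134 161 188 188 187 137 137 136 137 137 137 138 138 138 138 137 136 138 137 136 136 135 136 100 100
279  123  62 104  88 148 148 183 221 209 196 151 152 152 152 151 152 154 152 152 152 151 152 151 152 152 152 151 150 112 104
283  123  76 126  93 238 238 238 157 157 157 157 157 157 158 158 159 158 158 157 158 158 158 158 157 158 157 157 156 108 108
287  122  81 162 135 216 219 207 157 157 157 157 157 157 156 157 157 157 157 158 157 158 156 156 157 156 156 157 155 105 109
291  121  96 156 117 149 149 149 150 149 151 151 151 152 151 151 152 152 153 153 152 152 152 152 152 152 151 151 150  84 109
225
```

The square hangs upright in line with the tool, with its heel row at about 186 against a predicted 183. I'll lower it toward the cover.

Call:
play_rows(
  targets=[
    {"delta_pos": [0,0,0.4],"twist": 0,"grip": 0},
    {"delta_pos": [0,0,0.7],"twist": 0,"grip": 0},
    {"delta_pos": [0,0,0.8],"twist": 0,"grip": 0},
    {"delta_pos": [0,0,0.6],"twist": 0,"grip": 0},
    {"delta_pos": [0,0,0.4],"twist": 0,"grip": 0},
    {"delta_pos": [0,0,0.1],"twist": 0,"grip": 0},
    {"delta_pos": [0,0,0],"twist": 0,"grip": 0},
    {"delta_pos": [0,0,0],"twist": 0,"grip": 0},
  ],
)

```text
time_s: 24.45
ee_pos: [0.5447, -0.0794, 0.1193]
ee_rot: [0.114, 0.993, -0.0, 0.0]
contact_force: [0.5, 0.3, -2.6]
width: 0.0097
grip_force: 50.0
```

Call:
play_rows(
  targets=[
    {"delta_pos": [0,0,0.08],"twist": 0,"grip": 0},
    {"delta_pos": [0,0,0.06],"twist": 0,"grip": 0},
    {"delta_pos": [0,0,0],"twist": 0,"grip": 0},
  ],
)

```text
time_s: 24.75
ee_pos: [0.5443, -0.0792, 0.1153]
ee_rot: [0.114, 0.993, 0.0, 0.0]
contact_force: [-0.8, 0.5, -3.3]
width: 0.0096
grip_force: 50.0
```

Call:
play_rows(
  targets=[
    {"delta_pos": [0,0,0.04],"twist": 0,"grip": 0},
    {"delta_pos": [0,0,0],"twist": 0,"grip": 0},
  ],
)

```text
time_s: 24.95
ee_pos: [0.5443, -0.0792, 0.1142]
ee_rot: [0.114, 0.993, -0.0, 0.0]
contact_force: [0.4, -0.1, -2.5]
width: 0.0098
grip_force: 50.0
```

Call:
play_rows(
  targets=[
    {"delta_pos": [0.1,0,0],"twist": 0,"grip": 0},
    {"delta_pos": [0.1,0,0],"twist": 0,"grip": 0},
    {"delta_pos": [0.08,0,0],"twist": 0,"grip": 0},
    {"delta_pos": [0,0,0],"twist": 0,"grip": 0},
  ],
)

```text
time_s: 25.35
ee_pos: [0.5371, -0.0775, 0.1143]
ee_rot: [0.114, 0.993, 0.0, -0.0]
contact_force: [0.7, 0.3, -2.5]
width: 0.0096
grip_force: 50.0
```

Call:
play_rows(
  targets=[
    {"delta_pos": [0.05,0,0],"twist": 0,"grip": 0},
    {"delta_pos": [0,0,0],"twist": 0,"grip": 0},
  ],
)

```text
time_s: 25.55
ee_pos: [0.5362, -0.0773, 0.1143]
ee_rot: [0.114, 0.993, 0.0, -0.0]
contact_force: [0.0, -0.8, -2.7]
width: 0.0097
grip_force: 50.0
```

Call:
play_rows(
  targets=[
    {"delta_pos": [0.05,0,0],"twist": 0,"grip": 0},
    {"delta_pos": [0,0,0],"twist": 0,"grip": 0},
  ],
)

```text
time_s: 25.75
ee_pos: [0.5349, -0.077, 0.1143]
ee_rot: [0.114, 0.993, 0.0, -0.0]
contact_force: [0.2, 0.7, -2.7]
width: 0.01
grip_force: 50.0
```

Call:
play_rows(
  targets=[
    {"delta_pos": [0.04,0,0],"twist": 0,"grip": 0},
    {"delta_pos": [0,0,0],"twist": 0,"grip": 0},
  ],
)

```text
time_s: 25.95
ee_pos: [0.534, -0.0768, 0.1143]
ee_rot: [0.114, 0.993, 0.0, -0.0]
contact_force: [-0.9, 0.8, -3.5]
width: 0.01
grip_force: 50.0
```

Call:
play_rows(
  targets=[
    {"delta_pos": [0.04,0,0],"twist": 0,"grip": 0},
    {"delta_pos": [0,0,0],"twist": 0,"grip": 0},
  ],
)

```text
time_s: 26.15
ee_pos: [0.533, -0.0766, 0.1143]
ee_rot: [0.114, 0.993, -0.0, -0.0]
contact_force: [0.3, -0.3, -3.0]
width: 0.0099
grip_force: 50.0
```

Call:
play_rows(
  targets=[
    {"delta_pos": [0.04,0,0],"twist": 0,"grip": 0},
    {"delta_pos": [0,0,0],"twist": 0,"grip": 0},
  ],
)

```text
time_s: 26.35
ee_pos: [0.5327, -0.0765, 0.1144]
ee_rot: [0.114, 0.993, -0.0, 0.001]
contact_force: [3.0, -0.5, -3.6]
width: 0.0097
grip_force: 50.0
```

Call:
play_rows(
  targets=[
    {"delta_pos": [0.04,0,0],"twist": 0,"grip": 0},
    {"delta_pos": [0,0,0],"twist": 0,"grip": 0},
  ],
)

```text
time_s: 26.55
ee_pos: [0.5326, -0.0765, 0.1146]
ee_rot: [0.114, 0.993, -0.0, 0.001]
contact_force: [8.2, -1.8, -6.1]
width: 0.0096
grip_force: 50.0
```

Call:
play_rows(
  targets=[
    {"delta_pos": [0.04,0,0],"twist": 0,"grip": 0},
    {"delta_pos": [0,0,0],"twist": 0,"grip": 0},
  ],
)

```text
time_s: 26.75
ee_pos: [0.5324, -0.0765, 0.1148]
ee_rot: [0.114, 0.993, -0.0, 0.002]
contact_force: [11.2, -2.3, -8.8]
width: 0.0098
grip_force: 50.0
```

The panel contact is at about 11 N. Now I'll press down gently.

Call:
play_rows(
  targets=[
    {"delta_pos": [-0.02,0,0.06],"twist": 0,"grip": 0},
    {"delta_pos": [0,0,0],"twist": 0,"grip": 0},
  ],
)

```text
time_s: 26.95
ee_pos: [0.5325, -0.0765, 0.1133]
ee_rot: [0.114, 0.993, -0.0, 0.002]
contact_force: [7.7, -2.3, -4.5]
width: 0.0096
grip_force: 50.0
```

Call:
play_rows(
  targets=[
    {"delta_pos": [0,0,0.04],"twist": 0,"grip": 0},
    {"delta_pos": [0,0,0],"twist": 0,"grip": 0},
  ],
)

```text
time_s: 27.15
ee_pos: [0.5326, -0.0766, 0.1132]
ee_rot: [0.114, 0.993, -0.0, 0.002]
contact_force: [4.9, -0.9, 12.2]
width: 0.0099
grip_force: 50.0
```

Call:
play_rows(
  targets=[
    {"delta_pos": [0,0,0.03],"twist": 0,"grip": 0},
    {"delta_pos": [0,0,0],"twist": 0,"grip": 0},
  ],
)

```text
time_s: 27.35
ee_pos: [0.5327, -0.0766, 0.1131]
ee_rot: [0.114, 0.993, -0.0, 0.002]
contact_force: [-0.2, 0.4, 28.0]
width: 0.0098
grip_force: 50.0
```

Call:
play_rows(
  targets=[
    {"delta_pos": [0.04,0,-0.02],"twist": 0,"grip": 0},
    {"delta_pos": [0,0,0],"twist": 0,"grip": 0},
  ],
)

```text
time_s: 27.55
ee_pos: [0.5324, -0.0765, 0.1132]
ee_rot: [0.114, 0.993, -0.0, 0.003]
contact_force: [6.5, -1.1, 12.7]
width: 0.0102
grip_force: 50.0
```

Call:
play_rows(
  targets=[
    {"delta_pos": [0.03,0,0],"twist": 0,"grip": 0},
    {"delta_pos": [0,0,0],"twist": 0,"grip": 0},
    {"delta_pos": [0,0,0],"twist": 0,"grip": 0},
  ],
)

```text
time_s: 27.85
ee_pos: [0.5323, -0.0765, 0.1132]
ee_rot: [0.114, 0.993, -0.0, 0.004]
contact_force: [10.5, -1.0, 9.0]
width: 0.0096
grip_force: 50.0
```

```bash
python3 - <<'E'
from h import *
go(.5327,-.0766,.1131,166.9); s=read_state();print(s["contact_force"],s["torque"],s["grip_force"])
E
```

```text
tcp [ 0.5323 -0.0765  0.1132] tilt [ 0.0069 -0.0017 -1.    ] yaw 166.91 F [10.5 -1.   9. ] w 0.0096 t 27.85
delta units before twist [-0.01  0.    0.  ] | twist units 0.0 | delta if twist first [-0.01  0.    0.  ] j6 -1.6
[10.50156838 -1.01937139  8.97958235] [-0.41404783 -2.07583767 -0.0973652 ] 50.00236093997955
```

Call:
play_rows(
  targets=[
    {"delta_pos": [0.015,0,0.015],"twist": 0,"grip": 0},
    {"delta_pos": [0,0,0],"twist": 0,"grip": 0},
    {"delta_pos": [0,0,0],"twist": 0,"grip": 0},
    {"delta_pos": [0,0,0],"twist": 0,"grip": 0},
    {"delta_pos": [0,0,0],"twist": 0,"grip": 0},
  ],
)

```text
time_s: 28.35
ee_pos: [0.5324, -0.0765, 0.1132]
ee_rot: [0.114, 0.993, -0.0, 0.004]
contact_force: [10.0, -1.6, 15.1]
width: 0.0095
grip_force: 50.0
```

```bash
python3 - <<'E'
from h import *
go(.5327,-.0766,.1131,166.9)
c=calibration("wrist");im=cv2.cvtColor(grab_frame("wrist"),cv2.COLOR_RGB2BGR);cv2.imwrite("pics/w8.png",im)
a=cv2.imread("pics/w7.png")
# leg/pads appearance relative to the camera before (held free) and now: shift of heel row / leg faces in the hand
for n,i in(("free",a),("now",im)):
    print(n,[int(v) for v in i[180:270:3,257].min(1)])
r,_=cv2.phaseCorrelate(np.float64(a[195:265,250:264].min(2)),np.float64(im[195:265,250:264].min(2)));print(r)
E
```

```text
tcp [ 0.5324 -0.0765  0.1132] tilt [ 0.0077 -0.0019 -1.    ] yaw 166.91 F [10.  -1.6 15.1] w 0.0095 t 28.35
delta units before twist [-0.01  0.    0.  ] | twist units 0.0 | delta if twist first [-0.01  0.    0.  ] j6 -1.6
free [232, 230, 219, 211, 196, 190, 193, 193, 193, 193, 192, 194, 193, 193, 193, 193, 193, 193, 193, 193, 218, 250, 250, 250, 250, 249, 249, 250, 250, 236]
now [68, 127, 110, 217, 249, 254, 248, 198, 198, 199, 198, 199, 199, 198, 200, 199, 198, 199, 199, 200, 223, 251, 252, 252, 251, 250, 251, 252, 251, 241]
(0.5286831861371608, -0.9123384862234332)
```

The square sits unchanged in the grip, the tool tilt is only 0.008 rad, and it presses about 10 N on the panel and 15 N down. I'm handing in.

```bash
python3 -c "
from workcell import *
print(hand_in())"
```

```text
the job is handed in; nothing more can be done
None
```

I handed the job in at about 28 s of the 67 s allowed, but no verdict came back: the cover is seated and released, and the square is gripped in the corner, pressing about 10 N toward the panel and 15 N down by the wrist readings, with the multimeter, spool and tin not knowingly touched.

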